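Load the battery test box behind its quarter-turn panel

ROBOT

A 7-joint arm with a two-finger parallel gripper is mounted at the origin on the work surface. World frame = base frame: x ahead of the robot, y to its left, z up, the work surface at z = 0. Lengths are in m, angles in rad, forces in N, time in s.
With the tool pointing down it reaches from about 0.4 to 0.85 m from the base axis. Payload 10.4 kg.
Tool frame: the origin (TCP) lies midway between the tips of the shut fingers; the grasp point (between the pads) lies 19 mm behind it (manip.hold_point_z is the distance from the TCP to the grasp point, in m); z points along the fingers, y is the line along which they close (so a half turn about z gives the same grasp; the last joint's range is limited). The gripper opens to 85 mm and grips with 20 to 120 N. Pads are 22 mm wide; open, the fingers measure 114 mm over their backs; the gripper's body (76 mm by 85 mm) begins 54 mm behind the grasp point. The pads swing forward as they close: fully open they stand 13 mm farther back than shut.
Start: joints at [1.232, 0.332, -0.065, 1.46, 0.022, 1.35, -0.088], TCP at [0.194, -0.594, 0.231] pointing down, gripper open.
Joint ranges: [-2.6, 2.6], [-0.5, 2.12], [-1.47, 1.34], [0.16, 2.42], [-1.27, 4.41], [0.06, 2.06], [-2.6, 2.6]. Speed limits (rad/s): [2.22, 2.22, 2.79, 2.79, 3.14, 3.14, 3.14].

INTERFACE

Orientations are given as a unit quaternion [x, y, z, w].
In Python, from workcell import manip, eyes, job gives the robot as it stands.
- The arm moves only by the shell command python3 -m crank 'ROWS' [FORCE]. ROWS is JSON, a list that holds one entry, the list of rows, each a list of 7 numbers: the finger opening in cm, from 0 to 8.54, then the shift along the world's x, y, z in cm, then the turn, a rotation vector about the world's x, y, z in degrees. In form: [[[hand, x, y, z, ax, ay, az], ...]]. A call has 1 to 20 rows; each row shifts and turns the commanded pose from where the row before left it; what a row does not reach is not made up. A row lasts 1/8 s, in which the tool goes at most 62.5 mm and 10.7 degrees, less where a joint would pass 70% of its speed; a pose out of reach is approached as far as the arm can. A call with a gripper value outside its range is refused whole. The fingers move at their own pace and stop on an object; FORCE is the grip in N (left out, the last holds). Time passes only in rows, so rows that do not move let the fingers close. It gives the time, the measured TCP pose, the force, the opening and the grip force at its end, in the units of the state.
- manip.get_obs(): the state, without advancing time (a new reading comes with each control period).
- eyes.camera(name): name is "scene" or "top" or "wrist"; returns (picture, depth): 480x640x3 uint8, red, green, blue; 480x640 float32, m along the optical axis (not along the pixel's ray), 0 where there is no reading.
- eyes.camera_params(name): a dict with "fx", "fy", "cx", "cy" (pixels), "world_from_camera" (4x4, takes a point from camera to world coordinates); the wrist camera has in their place "hand_eye" (4x4, takes a point from camera to tool coordinates, whose origin is the TCP and whose axes are the flange's). Camera axes: x right, y down, z forward; pixel columns grow to the right and rows downward; lengths in m; the calibration is good to about 2 mm. A picture is of the moment at which its call begins: read the wrist's pose just before it. camera_params takes no time and is no camera call.
- job.hand_in(): hands the job in; it is judged then, once.
The state is a dict: "clock": time; "joint_pos": joint angles; "joint_velocities": joint speeds; "tau": joint torques, N m; "position": TCP position; "ee_rot": TCP orientation; "ft_force": force on the tool from outside, world axes, zero at the start; "torque": the same for the moment, N m; "grip_width": opening from 0.0 (shut) to 1.0 (fully open); "grasp_force": force on a finger pad.
Only numpy, scipy, OpenCV 4.12 (cv2) and the standard library are available. Lean on these libraries where they do the work, as an engineer would, in place of code of your own. Each camera call takes 0.05 s, during which the arm holds its last target. There are 200 camera calls.

TASK

Turn both red quarter-turn fasteners on the grey test box to unlocked, and only then swing its access panel open until it stands upright or leans back. Slide every battery sled that lies on the mat into a contact slot of its own (any slot), tip first and flat on the floor, to the depth where its white line is level with the slot's mouth, and let go. Then swing the panel fully shut and turn both fasteners back to locked, without disturbing the phone, the screwdriver or the bottle.

Things in the scene. Friction and masses are not known exactly. Their poses are not given: they have to be found in the camera images.
- panel_handle (a point): middle of the panel's dark round handle bar, 12 mm thick, 110 mm long, parallel to the box's front, standing 40 mm clear of the panel's front edge (free to be pinched from above); when shut it is 225 mm in front of the hinge line and 3 mm above it. Its frame turns with the panel.
- panel_hinge (a point): middle of the panel's hinge line, the box's rear top edge; the hinge line runs along the box's y (width). Moves with the box, which stands at a different place and yaw each time.
- panel (a joint): opening angle of the access panel (185 x 250 x 6 mm, 0.4 kg, clear window), rad: 0 lying shut on the box, 1.57 upright, 1.85 at its stop. Its front edge swings up and back. The hinge is stiff: the panel stays wherever it is left (4 to 5 N at the handle). A keeper bar under it, 26 mm deep, comes to stand 7 mm behind the grip blocks when shut, so it cannot shut on a sled left too far out.
- fastener_l (a joint): left quarter-turn fastener (at the box's +y side), rad: 0 locked, its red wing pointing front to back; 1.57 unlocked, its wing lying parallel to the box's front edge. Unlocking turns counter-clockwise seen from above. It stays where it is left (0.06 N m to turn).
- fastener_r (a joint): right quarter-turn fastener (at the box's -y side); same values and the same turning direction as the left one.
- fastener_l_grip (a point): on the turning axis of fastener_l, at mid-height of its red wing, which is 60 long x 14 wide x 26 mm high, its top 13 mm above this point; the wing lies along this frame's x and turns with it. It rides on the panel, 80 mm behind the handle bar and 78 mm to the side.
- fastener_r_grip (a point): on the turning axis of fastener_r, at mid-height of its red wing, which is 60 long x 14 wide x 26 mm high, its top 13 mm above this point; the wing lies along this frame's x and turns with it. It rides on the panel, 80 mm behind the handle bar and 78 mm to the side.
- sled_a: battery sled (None if absent): flat black blade 80 x 44 x 6 mm lying flat, about 0.15 kg, with an upright orange grip block, 25 (x) x 16 (y) mm, top 56 mm above the underside. Origin: on the underside, mid-width, below the white line across the blade. +x points to the brass-coloured tip, 35 mm ahead; the grip block spans 20 to 45 mm behind (centre 32.5 mm behind).
- sled_b: battery sled (None if absent): flat black blade 80 x 44 x 6 mm lying flat, about 0.15 kg, with an upright yellow grip block, 25 (x) x 16 (y) mm, top 56 mm above the underside. Origin: on the underside, mid-width, below the white line across the blade. +x points to the brass-coloured tip, 35 mm ahead; the grip block spans 20 to 45 mm behind (centre 32.5 mm behind).
- sled_c: battery sled (None if absent): flat black blade 80 x 44 x 6 mm lying flat, about 0.15 kg, with an upright green grip block, 25 (x) x 16 (y) mm, top 56 mm above the underside. Origin: on the underside, mid-width, below the white line across the blade. +x points to the brass-coloured tip, 35 mm ahead; the grip block spans 20 to 45 mm behind (centre 32.5 mm behind).
- slot0 (a point): contact slot 0 (right, -y) of three side by side, 62 mm apart, inside the box: level, 52 wide x 12 high x 41 mm deep, its floor flush with the bay's floor. Point: mid-width on the floor at the mouth; +x points into the slot, z up. The black slot block rises 18 mm above that floor; a yellow strip marks the mouth.
- slot1 (a point): contact slot 1 (middle) of three side by side, 62 mm apart, inside the box: level, 52 wide x 12 high x 41 mm deep, its floor flush with the bay's floor. Point: mid-width on the floor at the mouth; +x points into the slot, z up. The black slot block rises 18 mm above that floor; a yellow strip marks the mouth.
- slot2 (a point): contact slot 2 (left, +y) of three side by side, 62 mm apart, inside the box: level, 52 wide x 12 high x 41 mm deep, its floor flush with the bay's floor. Point: mid-width on the floor at the mouth; +x points into the slot, z up. The black slot block rises 18 mm above that floor; a yellow strip marks the mouth.
- box: grey battery test box, 185 (x, depth) x 250 (y, width) x 80 mm high, fixed; origin at the centre of its underside, on the blue mat (4 mm above the table); front towards -x. Its floor is 10 mm thick. The bay before the slot mouths is 120 mm long to the front wall and 238 mm wide, walled to 70 mm above its floor, open above when the panel is up.
- phone: bystander: white phone 150 x 74 x 9 mm lying on the mat; origin at the centre of its underside.
- screwdriver: bystander: red-handled screwdriver, about 170 mm long, lying on the mat.
- bottle: bystander: clear plastic bottle, 52 mm across, 120 mm high, standing; origin at the centre of its underside.
There are look-alikes about, which are no part of the job. Leave any brown or purple look-alike of the sled_c alone.

How it is judged:
On the way, in this order (a step that is already met when the one before it is completed fails the run):
1. both fasteners are turned to unlocked with the panel still shut (value of joint each of fastener_l, fastener_r above 1.35 rad and value of joint panel below 0.04 rad), for 0.2 s.
2. the panel is swung open to upright or beyond (value of joint panel above 1.45 rad), for 0.2 s.
3. every sled lies in a slot with its white line level with the mouth (((x of sled_a in the frame of slot0 between -0.008 and 0.008 m and y of sled_a in the frame of slot0 between -0.01 and 0.01 m and z of sled_a in the frame of slot0 between -0.004 and 0.006 m) or (x of sled_a in the frame of slot1 between -0.008 and 0.008 m and y of sled_a in the frame of slot1 between -0.01 and 0.01 m and z of sled_a in the frame of slot1 between -0.004 and 0.006 m) or (x of sled_a in the frame of slot2 between -0.008 and 0.008 m and y of sled_a in the frame of slot2 between -0.01 and 0.01 m and z of sled_a in the frame of slot2 between -0.004 and 0.006 m)) and ((x of sled_b in the frame of slot0 between -0.008 and 0.008 m and y of sled_b in the frame of slot0 between -0.01 and 0.01 m and z of sled_b in the frame of slot0 between -0.004 and 0.006 m) or (x of sled_b in the frame of slot1 between -0.008 and 0.008 m and y of sled_b in the frame of slot1 between -0.01 and 0.01 m and z of sled_b in the frame of slot1 between -0.004 and 0.006 m) or (x of sled_b in the frame of slot2 between -0.008 and 0.008 m and y of sled_b in the frame of slot2 between -0.01 and 0.01 m and z of sled_b in the frame of slot2 between -0.004 and 0.006 m)) and ((x of sled_c in the frame of slot0 between -0.008 and 0.008 m and y of sled_c in the frame of slot0 between -0.01 and 0.01 m and z of sled_c in the frame of slot0 between -0.004 and 0.006 m) or (x of sled_c in the frame of slot1 between -0.008 and 0.008 m and y of sled_c in the frame of slot1 between -0.01 and 0.01 m and z of sled_c in the frame of slot1 between -0.004 and 0.006 m) or (x of sled_c in the frame of slot2 between -0.008 and 0.008 m and y of sled_c in the frame of slot2 between -0.01 and 0.01 m and z of sled_c in the frame of slot2 between -0.004 and 0.006 m))), for 0.2 s.
4. the panel is swung shut (value of joint panel below 0.04 rad), for 0.2 s.
At the end, for the whole second after the job is handed in: Every sled present lies flat in a slot of its own, its white line within 8 mm of the slot's mouth, at rest; the panel is shut (within 0.04 rad) and both fasteners are locked (below 0.25 rad) (all of step 3 and linear speed of each of sled_a, sled_b, sled_c below 0.02 m/s and value of joint each of fastener_l, fastener_r below 0.25 rad and value of joint panel below 0.04 rad); the robot touches nothing.
It fails at once if the panel is lifted (over 0.08 rad) while a fastener is not unlocked (below 1.2 rad) (value of joint panel above 0.08 rad and value of joint any of fastener_l, fastener_r below 1.2 rad).
It fails at once if the phone, screwdriver or bottle is moved more than 30 mm (distance of any of phone, screwdriver, bottle from where it was at the start of the episode above 0.03 m).
It fails at once if the bottle is tipped over (angle between bottle's own z axis and vertical above 0.6 rad).
Of sled_a, sled_b, sled_c only 2 to 3 are there at a start; the rules pass over those that are not, and their reading is None.
At some moment in a run one of sled_a, sled_b, sled_c may be knocked a few centimetres aside while the robot is not near it.
It also fails if it takes over 210 s, if anything falls off the work surface, if the arm or the gripper's body presses on something with over 40 N, if the wrist force passes 120 N, or if a joint passes its speed limit or range.

## Working session

There is one attempt and no reset: what is moved stays moved. The work goes in short steps, Python scripts to look and compute and a shell command to move; the robot and the scene stay as the last step left them, time stands still between calls to the robot, and variables do not carry over. Pictures are saved under pics/ and viewed, at most 18 in all, crops included, and the job is handed in when it is done.

```bash
ls; mkdir -p pics; cat > h.py <<'E'
import numpy as np,cv2
from workcell import manip,eyes,job
from scipy.spatial.transform import Rotation as R
def cam(n):
    o=manip.get_obs(); im,d=eyes.camera(n); p=eyes.camera_params(n)
    if n=="wrist":
        T=np.eye(4);T[:3,:3]=R.from_quat(o["ee_rot"]).as_matrix();T[:3,3]=o["position"]
        p["world_from_camera"]=T@np.array(p["hand_eye"])
    np.savez(f"{n}.npz",im=im,d=d,T=np.array(p["world_from_camera"]),k=[p[a] for a in("fx","fy","cx","cy")])
    return im,d,np.array(p["world_from_camera"]),[p[a] for a in("fx","fy","cx","cy")]
def load(n):
    z=np.load(f"{n}.npz"); return z["im"],z["d"],z["T"],z["k"]
def plane(uv,z,T,k):
    uv=np.atleast_2d(np.array(uv,float)); r=np.c_[(uv[:,0]-k[2])/k[0],(uv[:,1]-k[3])/k[1],np.ones(len(uv))]@T[:3,:3].T
    return T[:3,3]+r*((z-T[2,3])/r[:,2])[:,None]
def cloud(d,T,k):
    v,u=np.mgrid[:480,:640]; P=np.stack([(u-k[2])/k[0]*d,(v-k[3])/k[1]*d,d],-1)
    return P@T[:3,:3].T+T[:3,3]
def save(n,im): cv2.imwrite(f"pics/{n}.png",cv2.cvtColor(im,cv2.COLOR_RGB2BGR))
E
python3 - <<'E'
from h import *
for n in("top","scene"):
    im,d,T,k=cam(n); save(n+"0",im); print(n,T.round(3).tolist(),k,(d>0).mean())
o=manip.get_obs();print({a:np.round(b,3).tolist() for a,b in o.items()}, manip.hold_point_z)
E
```

```text
pics
top [[0.006, -0.988, 0.156, 0.253], [-1.0, -0.007, -0.002, 0.113], [0.003, -0.156, -0.988, 1.812], [0.0, 0.0, 0.0, 1.0]] [582.999607439409, 582.999607439409, 317.0326576908791, 236.24944511799478] 0.9958268229166667
scene [[0.201, 0.755, -0.625, 1.517], [0.98, -0.164, 0.116, -0.103], [-0.015, -0.635, -0.772, 1.369], [0.0, 0.0, 0.0, 1.0]] [610.569717451098, 610.569717451098, 325.7827406062938, 240.31223287381272] 0.9960514322916667
{'clock': 0.1, 'joint_pos': [1.232, 0.333, -0.065, 1.461, 0.022, 1.35, -0.089], 'joint_velocities': [-0.001, -0.0, -0.0, -0.002, -0.001, -0.001, -0.002], 'tau': [0.002, -62.675, 0.05, -39.243, 0.016, 0.007, -0.0], 'position': [0.194, -0.594, 0.231], 'ee_rot': [0.988, 0.157, -0.0, -0.001], 'ft_force': [-0.785, 0.579, 0.601], 'torque': [0.002, -0.012, 0.036], 'grasp_force': 0.0, 'grip_width': 0.999} 0.0187
```

View pics/top0.png

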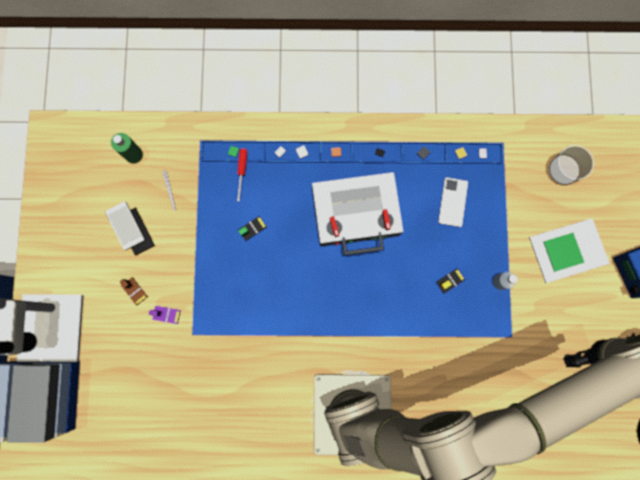

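View pics/scene0.png

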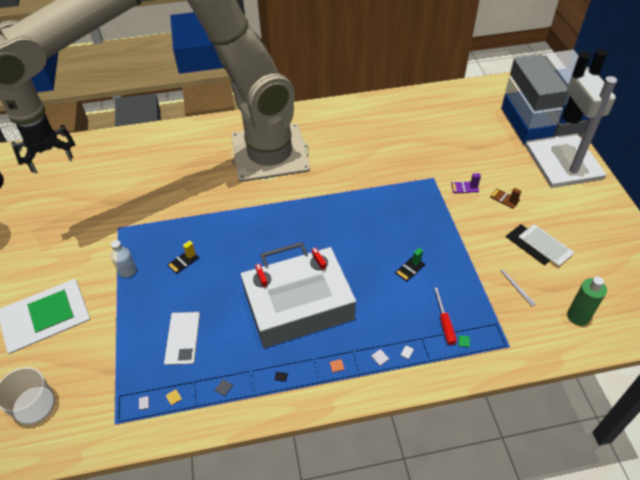

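Top view: box near (357,208) with red wings at (335,226) and (387,218), and the handle at (362,245). There are two sleds, green at (252,229) and yellow at (451,280). The bottle is at (508,281), the phone at (453,202) and the screwdriver at (241,170). The brown and purple look-alikes are off the mat.

```bash
python3 - <<'E'
from h import *
for n in("top","scene"):
    im,d,T,k=load(n); P=cloud(d,T,k); hsv=cv2.cvtColor(im,cv2.COLOR_RGB2HSV).astype(int)
    H,S,V=hsv[...,0],hsv[...,1],hsv[...,2]
    inmat=(P[...,0]>.2)&(P[...,0]<.85)&(abs(P[...,1])<.6)
    def comp(name,m,mn=8):
        c,l,st,ce=cv2.connectedComponentsWithStats((m&inmat).astype(np.uint8))
        for i in range(1,c):
            if st[i,4]>=mn:
                q=P[l==i]; xy=q[:,:2]; e,v=np.linalg.eigh(np.cov(xy.T)); a=np.degrees(np.arctan2(v[1,1],v[0,1]))
                print(n,name,st[i,4],ce[i].round(1),"mean",q.mean(0).round(3),"zmax",np.percentile(q[:,2],[50,95]).round(3),"ang",round(a,1))
    comp("red",((H<6)|(H>174))&(S>180)&(V>120))
    comp("green",(H>45)&(H<85)&(S>150)&(V>50)); comp("yellow",(H>22)&(H<32)&(S>150)&(V>80)); comp("orange",(H>7)&(H<20)&(S>170)&(V>120))
    m=(P[...,2]>.08)&(P[...,2]<.10)&(S<40)&inmat
    c,l,st,ce=cv2.connectedComponentsWithStats(m.astype(np.uint8)); i=1+st[1:,4].argmax()
    q=P[l==i]; r=cv2.minAreaRect((q[:,:2]*1000).astype(np.float32)); print(n,"panel",r,np.median(q[:,2]))
    dk=(V<90)&(P[...,2]>.07)&(P[...,2]<.11)&inmat
    comp("dark",dk,30)
E
```

```text
top red 148 [241.9 161.5] mean [0.769 0.346 0.041] zmax [0.029 0.036] ang -160.0
top red 43 [385.4 216.9] mean [ 0.58  -0.093  0.12 ] zmax [0.12  0.129] ang -172.3
top red 37 [333.2 223.3] mean [0.559 0.062 0.122] zmax [0.122 0.129] ang -160.9
top green 47 [233.  150.6] mean [0.814 0.38  0.011] zmax [0.011 0.02 ] ang -135.8
top green 10 [244.7 232.3] mean [0.541 0.33  0.059] zmax [0.059 0.065] ang 129.0
top yellow 55 [445.5 284.3] mean [ 0.387 -0.28   0.053] zmax [0.058 0.064] ang 128.9
top panel ((594.2904663085938, -14.3658447265625), (228.83200073242188, 249.45005798339844), 7.983858108520508) 0.09065068196189618
top dark 130 [359.1 249.6] mean [ 0.486 -0.016  0.092] zmax [0.092 0.099] ang 89.2
scene red 72 [319.4 258.6] mean [0.563 0.057 0.12 ] zmax [0.12  0.124] ang -161.2
scene red 69 [261.5 276. ] mean [ 0.587 -0.097  0.12 ] zmax [0.12  0.124] ang -169.5
scene red 243 [447.6 328.1] mean [0.779 0.344 0.026] zmax [0.026 0.032] ang 175.5
scene green 113 [416.9 256. ] mean [0.552 0.331 0.043] zmax [0.047 0.062] ang 119.5
scene green 111 [464.  340.8] mean [0.814 0.378 0.009] zmax [0.009 0.015] ang 157.5
scene yellow 115 [188.9 249.6] mean [ 0.394 -0.283  0.041] zmax [0.042 0.06 ] ang 129.7
scene yellow 78 [173.2 397. ] mean [ 0.815 -0.352  0.009] zmax [0.01  0.013] ang -150.7
scene panel ((597.374267578125, -16.345733642578125), (231.10740661621094, 250.92422485351562), 7.899063587188721) 0.0891054159669522
scene dark 52 [282.  249.9] mean [ 0.49  -0.031  0.09 ] zmax [0.09  0.094] ang 97.7
scene dark 40 [316.8 263.3] mean [0.561 0.05  0.099] zmax [0.099 0.109] ang -165.9
scene dark 265 [306.2 318.9] mean [ 0.708 -0.005  0.076] zmax [0.076 0.084] ang 98.1
```

```bash
python3 -m crank '[[[8.5,0,0,6,0,0,0],[8.5,0,0,6,0,0,0],[8.5,2.5,4.5,3,0,0,-2],[8.5,2.5,4.5,0,0,0,-2],[8.5,2.5,4.5,0,0,0,-2],[8.5,2.5,4.5,0,0,0,-2],[8.5,2.5,4.5,0,0,0,-2],[8.5,2.5,4.5,0,0,0,0],[8.5,2.5,4.5,0,0,0,0],[8.5,2.5,4.5,0,0,0,0],[8.5,2.5,4.5,0,0,0,0],[8.5,2.5,4.5,0,0,0,0],[8.5,2.5,4.5,0,0,0,0],[8.5,1,3,0,0,0,0],[8.5,0,0,0,0,0,0]]]' 40
python3 - <<'E'
from h import *
im,d,T,k=cam("wrist"); save("w1",im); o=manip.get_obs(); print(o["position"].round(3) if hasattr(o["position"],'round') else o["position"],o["joint_pos"],T.round(3).tolist())
E
```

```text
clock: 1.98
position: [0.4795, -0.0664, 0.3811]
ee_rot: [0.997, 0.073, -0.0, -0.0]
ft_force: [-0.7, -0.4, 0.5]
grip_width: 0.992
grasp_force: 0.0
[ 0.479 -0.068  0.381] [ 0.6465609   0.01252154 -0.59821956  1.52455307  0.00712923  1.60723834
 -1.37886897] [[0.146, -0.936, -0.32, 0.562], [-0.989, -0.139, -0.047, -0.055], [-0.0, 0.324, -0.946, 0.523], [0.0, 0.0, 0.0, 1.0]]
```

View pics/w1.png

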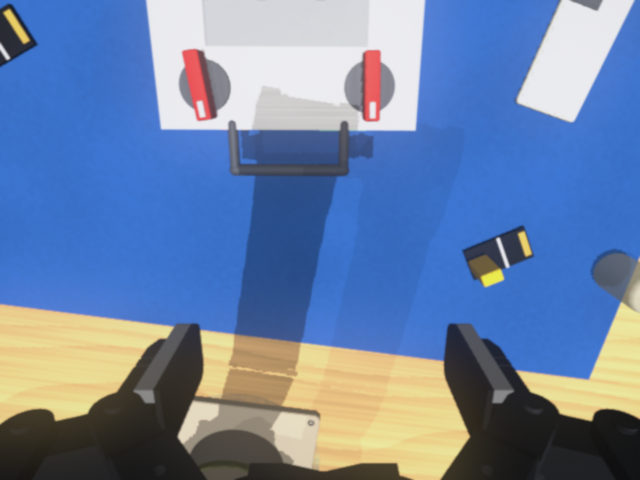

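The wrist view shows both wings, red at (198,85) and (372,85), with the left one tilted some degrees. The handle bar is at (290,168), the yellow sled at (497,255) and part of the green sled at (10,35).

```bash
cat >> h.py <<'E'
def obs():
    o=manip.get_obs(); r=R.from_quat(o["ee_rot"]).as_matrix(); return np.array(o["position"]),np.degrees(np.arctan2(r[1,0],r[0,0]))
def red(n="wrist",zt=.121):
    im,d,T,k=load(n); hsv=cv2.cvtColor(im,cv2.COLOR_RGB2HSV).astype(int);H,S,V=hsv[...,0],hsv[...,1],hsv[...,2]
    P=cloud(d,T,k)
    m=(((H<6)|(H>174))&(S>150)&(V>100)&(P[...,2]>zt-.006)&(P[...,0]<.66))
    m=cv2.morphologyEx(m.astype(np.uint8),cv2.MORPH_CLOSE,np.ones((7,7)))
    c,l,st,ce=cv2.connectedComponentsWithStats(m)
    for i in range(1,c):
        if st[i,4]>150:
            v,u=np.nonzero(l==i); q=plane(np.c_[u,v],zt,T,k)[:,:2]*1000; r=cv2.minAreaRect(q.astype(np.float32))
            b=cv2.boxPoints(r); e=[b[1]-b[0],b[2]-b[1]]; e=max(e,key=np.linalg.norm); a=np.degrees(np.arctan2(e[1],e[0])); a=(a+60)%180-60
            print("wing",np.round(r[0],1),np.round(r[1],1),"yaw",round(a,1),"z",np.median(P[l==i][:,2]).round(4))
def sled(n,lo,hi,ztop=.060,rng=None):
    im,d,T,k=load(n); hsv=cv2.cvtColor(im,cv2.COLOR_RGB2HSV).astype(int);H,S,V=hsv[...,0],hsv[...,1],hsv[...,2]
    P=cloud(d,T,k); x0,x1,y0,y1=rng or(.3,.85,-.6,.6); w=(P[...,0]>x0)&(P[...,0]<x1)&(P[...,1]>y0)&(P[...,1]<y1)
    m=(H>=lo)&(H<=hi)&(S>120)&(V>50)&(abs(P[...,2]-ztop)<.006)&w
    if m.sum()>10:
        v,u=np.nonzero(m); q=plane(np.c_[u,v],ztop,T,k)[:,:2]*1000; r=cv2.minAreaRect(q.astype(np.float32)); print("block top",np.round(r,1) if 0 else r,m.sum(),"z",np.median(P[m][:,2]).round(4))
    zb=ztop-.050
    mb=(P[...,2]>zb-.004)&(P[...,2]<zb+.005)&w&~((H>95)&(H<125)&(S>110))&~((H>=lo)&(H<=hi)&(S>120)&(P[...,2]>zb+.004))
    c,l,st,ce=cv2.connectedComponentsWithStats(mb.astype(np.uint8))
    for i in range(1,c):
        if st[i,4]>200:
            v,u=np.nonzero(l==i); q=plane(np.c_[u,v],zb,T,k)[:,:2]*1000; r=cv2.minAreaRect(q.astype(np.float32)); print(" low",np.round(r[0],1),np.round(r[1],1),round(r[2],1),st[i,4])
E
python3 - <<'E'
from h import *
im,d,T,k=load("wrist"); P=cloud(d,T,k)
red()
# panel front-corner pixels, handle ends
f=plane([[161,129],[416,130]],.090,T,k); h=plane([[237,169],[345,170]],.093,T,k)
for q in(f,h):
    e=q[0]-q[1]; print(q.round(4).tolist(),"len",np.linalg.norm(e).round(4),"yaw",np.degrees(np.arctan2(-e[0],e[1])).round(2),"mid",q.mean(0).round(4))
for nm,px in(("panel",(300,115)),("bar",(290,169)),("lwing",(198,80)),("ys",(490,279)),("yb",(512,248)),("mat",(450,300))): print(nm,P[px[1],px[0]].round(4))
b=plane([[463,250],[524,227],[533,256]],.010,T,k); w=plane([[498,240],[507,266]],.010,T,k); y=plane([[492,279]],.060,T,k)
print("yellow blade corners",b[:,:2].round(4).tolist(),"line",w[:,:2].round(4).tolist(),"blocktop",y.round(4))
E
```

```text
wing [552.2  56.5] [57.1 12.6] yaw 16.3 z 0.1204
wing [573.2 -96.7] [54.5 11.7] yaw 10.2 z 0.1205
[[0.5057, 0.0976, 0.09], [0.5414, -0.1503, 0.09]] len 0.2505 yaw 8.21 mid [ 0.5236 -0.0264  0.09  ]
[[0.478, 0.02, 0.093], [0.4929, -0.0875, 0.093]] len 0.1085 yaw 7.89 mid [ 0.4854 -0.0337  0.093 ]
panel [ 0.5387 -0.0357  0.0887]
bar [ 0.4858 -0.0327  0.0932]
lwing [0.5567 0.0557 0.1205]
ys [ 0.3855 -0.2801  0.0601]
yb [ 0.4126 -0.32    0.011 ]
mat [ 0.3258 -0.2629  0.003 ]
yellow blade corners [[0.4006, -0.2594], [0.4417, -0.3273], [0.4057, -0.3503]] line [[0.4202, -0.2998], [0.3874, -0.3212]] blocktop [[ 0.3858 -0.2825  0.06  ]]
```

```bash
python3 -m crank '[[[6,1.8,3.1,-5,0,0,2],[6,1.8,3.1,-5,0,0,2],[6,1.8,3.1,-5,0,0,2],[6,1.95,3.1,-5,0,0,2],[6,0,0,-3,0,0,0],[6,0,0,-3,0,0,0],[6,0,0,-1.2,0,0,0],[6,0,0,0,0,0,0],[6,0,0,0,0,0,0]]]' 30
python3 - <<'E'
from h import *
im,d,T,k=cam("wrist"); save("w2",im); print(obs()); print(manip.get_obs()["joint_pos"])
E
```

```text
clock: 3.15
position: [0.5534, 0.0546, 0.1106]
ee_rot: [0.99, 0.14, 0.001, 0.0]
ft_force: [1.0, -0.4, 0.7]
grip_width: 0.699
grasp_force: 0.0
(array([0.55342282, 0.05472541, 0.11065203]), np.float64(16.067736364258607))
[ 0.40540258  0.3645333  -0.6957411   1.76089003  0.25908015  1.10750202
 -1.66492991]
```

View pics/w2.png

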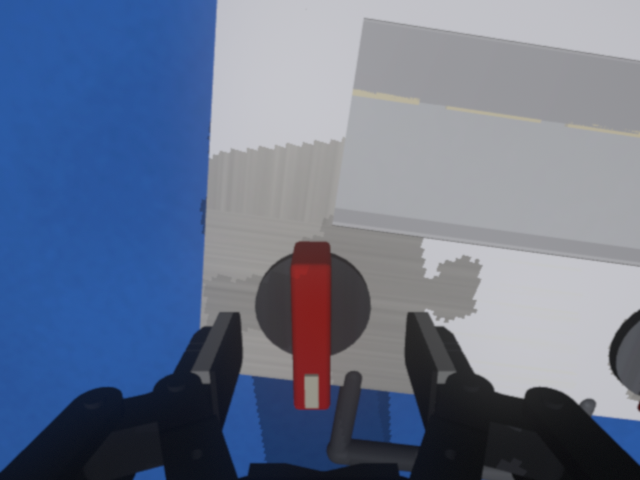

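The left wing sits between the fingers: wing axis at column 311, finger midline near column 323, so the tool is a few mm off to one side.

```bash
python3 - <<'E'
from h import *
im,d,T,k=load("wrist"); red()
p,_=obs(); c=np.linalg.inv(T)@np.r_[p,1]; print(k[0]*c[0]/c[2]+k[2],k[1]*c[1]/c[2]+k[3])
E
```

```text
wing [553.2  58. ] [58.3 12.8] yaw 16.2 z 0.1204
320.3055367896966 327.0537022265136
```

```bash
python3 -m crank '[[[6,0,0.35,0,0,0,0],[6,0,0,-0.6,0,0,0],[6,0,0,-0.6,0,0,0],[6,0,0,0,0,0,0],[0,0,0,0,0,0,0],[0,0,0,0,0,0,0],[0,0,0,0,0,0,0],[0,0,0,0,0,0,0],[0,0,0,0,0,0,0]]]' 30
```

```text
clock: 4.32
position: [0.5526, 0.0588, 0.0976]
ee_rot: [0.99, 0.14, 0.0, -0.0]
ft_force: [-2.5, 3.1, 4.3]
grip_width: 0.154
grasp_force: 32.8
```

```bash
python3 -m crank '[[[0,0,0,0,0,0,8],[0,0,0,0,0,0,8],[0,0,0,0,0,0,8],[0,0,0,0,0,0,8],[0,0,0,0,0,0,8],[0,0,0,0,0,0,8],[0,0,0,0,0,0,8],[0,0,0,0,0,0,8],[0,0,0,0,0,0,8],[0,0,0,0,0,0,8],[0,0,0,0,0,0,0],[0,0,0,0,0,0,0]]]'; python3 -c "
from h import *;print(obs(),manip.get_obs()['joint_pos'])"
```

```text
clock: 5.82
position: [0.5518, 0.0595, 0.0976]
ee_rot: [0.668, 0.744, -0.0, -0.001]
ft_force: [-7.9, 3.9, 8.1]
grip_width: 0.158
grasp_force: 33.5
(array([0.55178039, 0.05954827, 0.09757671]), np.float64(96.16460070230842)) [ 0.5841398   0.4639928  -0.9447598   1.76379176  0.41148725  1.12836771
 -0.38425677]
```

```bash
python3 -m crank '[[[6,0,0,0,0,0,0],[6,0,0,0,0,0,0],[6,0,0,0,0,0,0],[6,0,0,3,0,0,0],[6,0,0,3,0,0,-9],[6,0.3,-2,1,0,0,-10],[6,0.3,-2,0,0,0,-10],[6,0.3,-2,0,0,0,-10],[6,0.3,-2,0,0,0,-10],[6,0.3,-2,0,0,0,-10],[6,0.3,-2,0,0,0,-9],[6,0.3,-2,0,0,0,-9],[6,0.2,-1.5,0,0,0,-9],[6,0,0,0,0,0,0],[6,0,0,0,0,0,0]]]'; python3 -c "
from h import *;cam('wrist');red();print(obs())"
```

```text
clock: 7.7
position: [0.5756, -0.0957, 0.1673]
ee_rot: [0.996, 0.09, -0.0, -0.0]
ft_force: [-0.2, 1.0, 0.1]
grip_width: 0.703
grasp_force: 0.0
wing [575.3 -96.7] [58.  12.6] yaw 9.8 z 0.1204
wing [554.9  41.7] [13.9 29.6] yaw 96.2 z 0.1202
(array([ 0.57562684, -0.09555859,  0.16736548]), np.float64(10.325217185533623))
```

```bash
python3 -m crank '[[[6,0,-0.1,-3,0,0,0],[6,0,0,-3,0,0,0],[6,0,0,-0.95,0,0,0],[6,0,0,0,0,0,0],[0,0,0,0,0,0,0],[0,0,0,0,0,0,0],[0,0,0,0,0,0,0],[0,0,0,0,0,0,0],[0,0,0,0,0,0,0],[0,0,0,0,0,0,8.5],[0,0,0,0,0,0,8.5],[0,0,0,0,0,0,8.5],[0,0,0,0,0,0,8.5],[0,0,0,0,0,0,8.5],[0,0,0,0,0,0,8.5],[0,0,0,0,0,0,8.5],[0,0,0,0,0,0,8.5],[0,0,0,0,0,0,9],[0,0,0,0,0,0,9]]]'; python3 -m crank '[[[0,0,0,0,0,0,0],[6,0,0,0,0,0,0],[6,0,0,0,0,0,0],[6,0,0,0,0,0,0],[6,0,0,3,0,0,0],[6,0,0,4,0,0,0],[6,-2,0,6,0,0,-10],[6,-2,1,6,0,0,-10],[6,-2,1,6,0,0,-10],[6,-2,1,0,0,0,-10],[6,-2,1,0,0,0,-10],[6,0,1,0,0,0,-10],[6,0,1,0,0,0,-9],[6,0,0,0,0,0,-9],[6,0,0,0,0,0,-9],[6,0,0,0,0,0,0]]]'; python3 -c "
from h import *;im,*_=cam('wrist');save('w3',im);red();print(obs());print(manip.get_obs()['joint_pos'])"
```

```text
clock: 10.12
position: [0.5739, -0.094, 0.0988]
ee_rot: [0.666, 0.746, -0.0, -0.002]
ft_force: [-16.3, 11.4, 16.6]
grip_width: 0.158
grasp_force: 33.8
clock: 12.12
position: [0.4768, -0.0381, 0.3443]
ee_rot: [0.997, 0.08, 0.0, 0.0]
ft_force: [0.1, -0.4, -0.2]
grip_width: 0.706
grasp_force: 0.0
wing [552.2  57.3] [12.5 57. ] yaw 96.0 z 0.1205
wing [574.3 -95.8] [12.3 57.2] yaw 96.5 z 0.1205
(array([ 0.47684734, -0.03811193,  0.34434761]), np.float64(9.289558548958658))
[ 0.9296546   0.01634737 -0.93890934  1.59985237  0.01349494  1.53184248
 -1.41837634]
```

View pics/w3.png

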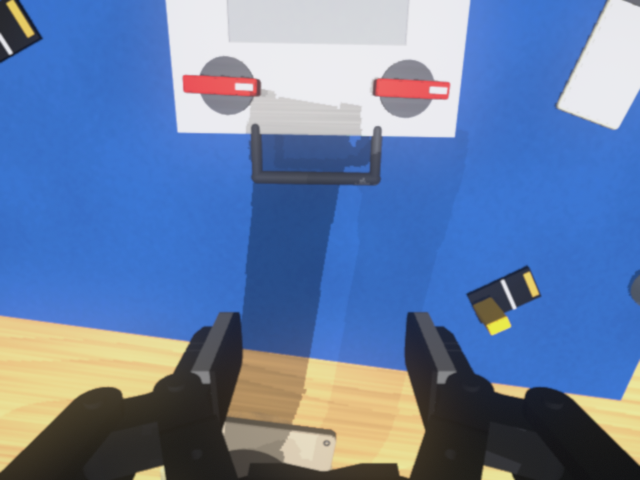

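Both wings now lie parallel to the front edge, at (221,85) and (411,88), about 88° from locked. Next is the handle.

```bash
python3 -m crank '[[[3,0.1,0.1,0,0,0,10],[3,0.1,0.1,0,0,0,10],[3,0.1,0.1,0,0,0,10],[3,0.1,0.1,0,0,0,10],[3,0.1,0.1,-3,0,0,10],[3,0.1,0,-4,0,0,10],[3,0.1,0,-4,0,0,10],[3,0.1,0,-4,0,0,10],[3,0.1,0,-4,0,0,9],[3,0,0,0,0,0,0],[3,0,0,0,0,0,0]]]' 50; python3 -c "
from h import *;im,d,T,k=cam('wrist');save('w4',im);print(obs());print(manip.get_obs()['joint_pos'])
p,_=obs(); p=p.copy()
for z in (.093,p[2]):
  q=np.r_[p[:2],z,1]; c=np.linalg.inv(T)@q; print(k[0]*c[0]/c[2]+k[2],k[1]*c[1]/c[2]+k[3])"
```

```text
clock: 13.55
position: [0.4866, -0.033, 0.1558]
ee_rot: [0.656, 0.755, 0.001, 0.001]
ft_force: [0.7, -0.2, 0.6]
grip_width: 0.346
grasp_force: 0.0
(array([ 0.48685573, -0.03302599,  0.156046  ]), np.float64(97.99189447138525))
[ 0.90109766  0.2077456  -1.00560196  1.87190184  0.19161243  1.16172497
 -0.03174513]
322.8109740498753 262.3723029115815
323.0883101901029 325.42566803421806
```

View pics/w4.png

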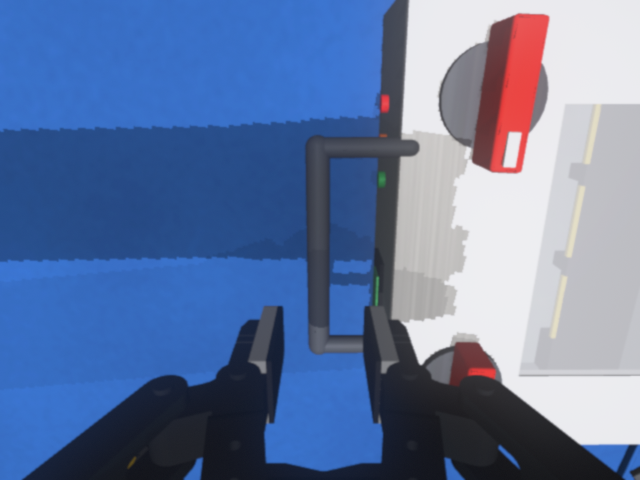

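The handle bar runs at column 318, rows 145–345. The fingers straddle it and clear the panel edge near column 390. Descending and pinching.

```bash
python3 -m crank '[[[3,-0.15,0,-4,0,0,0],[3,0,0,-3,0,0,0],[3,0,0,-1.6,0,0,0],[3,0,0,0,0,0,0],[0,0,0,0,0,0,0],[0,0,0,0,0,0,0],[0,0,0,0,0,0,0],[0,0,0,0,0,0,0],[0,0,0,0,0,0,0]]]' 50
python3 -m crank '[[[0,0.11,0.02,2.25,0,0,0],[0,0.34,0.05,2.22,0,0,0],[0,0.55,0.08,2.18,0,0,0],[0,0.76,0.11,2.11,0,0,0],[0,0.97,0.14,2.03,0,0,0],[0,1.17,0.17,1.92,0,0,0],[0,0,0,0,0,0,0]]]'
```

```text
clock: 14.72
position: [0.4841, -0.0333, 0.0696]
ee_rot: [0.656, 0.755, -0.001, 0.0]
ft_force: [-8.3, -0.7, 10.4]
grip_width: 0.119
grasp_force: 48.7
clock: 15.6
position: [0.5231, -0.0277, 0.1972]
ee_rot: [0.656, 0.755, -0.001, 0.0]
ft_force: [-9.4, -2.2, 5.9]
grip_width: 0.118
grasp_force: 50.1
```

```bash
python3 -m crank '[[[0,1.35,0.19,1.79,0,0,0],[0,1.51,0.22,1.65,0,0,0],[0,1.67,0.24,1.49,0,0,0],[0,1.81,0.26,1.31,0,0,0],[0,1.93,0.28,1.12,0,0,0],[0,2.03,0.29,0.92,0,0,0],[0,0,0,0,0,0,0]]]'
python3 -m crank '[[[0,2.12,0.31,0.71,0,0,0],[0,2.18,0.32,0.49,0,0,0],[0,2.21,0.32,0.27,0,0,0],[0,2.23,0.32,0.05,0,0,0],[0,2.22,0.32,-0.18,0,0,0],[0,0,0,0,0,0,0]]]'
```

```text
clock: 16.48
position: [0.6276, -0.0127, 0.281]
ee_rot: [0.656, 0.755, 0.001, 0.001]
ft_force: [-2.8, -3.3, 10.4]
grip_width: 0.115
grasp_force: 51.3
clock: 17.23
position: [0.7377, 0.0033, 0.2929]
ee_rot: [0.656, 0.755, 0.002, 0.001]
ft_force: [4.3, -1.6, 2.1]
grip_width: 0.115
grasp_force: 52.3
```

```bash
python3 -m crank '[[[0,2.19,0.31,-0.4,0,0,0],[0,0,0,0,0,0,0],[3,0,0,0,0,0,0],[3,0,0,0,0,0,0],[3,0,0,0,0,0,0],[3,0,0,2,0,0,0],[3,0,0,3,0,0,0],[3,0,0,4,0,0,0],[3,-5,0,2,0,0,2],[3,-6,-1,0,0,0,4],[3,-6,-1,0,0,0,4],[3,-6,-1,0,0,0,4],[3,-5,-4,0,0,0,4],[3,-4,-5,-2,0,0,4],[3,-3,-5,-4,0,0,2],[3,-2,-5,-4,0,0,0],[3,-2,-4,-2,0,0,0],[3,0,0,0,0,0,0],[3,0,0,0,0,0,0]]]'; python3 - <<'E'
from h import *
im,d,T,k=cam('wrist');save('w5',im);print(obs());print(manip.get_obs()['joint_pos'])
sled('wrist',20,34)
im,d,T,k=cam('top');save('t5',im[120:350,190:520].repeat(2,0).repeat(2,1))
E
```

```text
clock: 19.6
position: [0.3822, -0.2358, 0.2874]
ee_rot: [0.487, 0.874, 0.0, 0.0]
ft_force: [-0.3, 0.4, 1.1]
grip_width: 0.35
grasp_force: 0.0
(array([ 0.38258368, -0.23555001,  0.28761621]), np.float64(121.80458963161387))
[ 1.33795994 -0.06461237 -0.83323655  1.77070547 -0.04847625  1.4134145
  1.06840742]
block top ((344.5647888183594, -260.9767150878906), (15.714176177978516, 25.15030860900879), 37.15776443481445) 493 z 0.0594
 low [528.8 -56.9] [  5.9 183.1] 8.2 985
 low [622.3 -59.1] [ 83.9 142.7] 8.2 6952
 low [ 361.5 -283.1] [44.2 80. ] 37.5 2500
 low [ 651.9 -320.6] [ 73.9 152.2] 80.4 5554
 low [ 804.4 -236.1] [14.7 36. ] 45.3 338
```

View pics/w5.png

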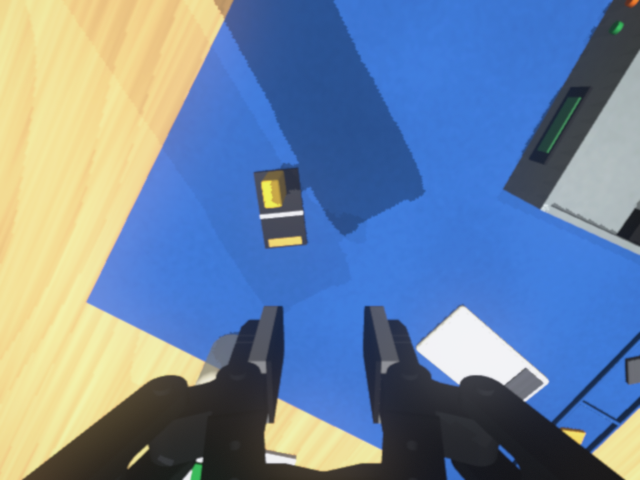

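View pics/t5.png

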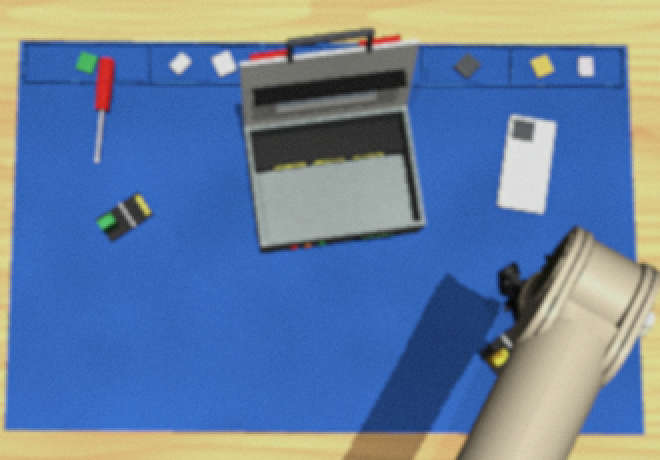

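The sled was knocked since the first look: yellow block now at (272,193) in the wrist view, tip toward the bottom. The panel is open in the top view, with the slot strip near (325,162) of the crop.

```bash
python3 -m crank '[[[4.5,-1.3,-0.85,-4,0,0,2],[4.5,-1.3,-0.85,-5,0,0,2],[4.5,-1.2,-0.87,-5,0,0,1.7],[4.5,0,0,-4,0,0,0],[4.5,0,0,0,0,0,0],[4.5,0,0,0,0,0,0]]]' 40;  python3 - <<'E'
from h import *
im,d,T,k=cam('wrist');print(obs());print(manip.get_obs()['joint_pos'])
sled('wrist',20,34)
E
```

```text
clock: 20.45
position: [0.3453, -0.2623, 0.1088]
ee_rot: [0.442, 0.897, -0.0, 0.001]
ft_force: [0.6, 0.7, 0.6]
grip_width: 0.524
grasp_force: 0.0
(array([ 0.34530814, -0.26265422,  0.10902284]), np.float64(127.46434011523849))
[ 1.34400933  0.08254847 -0.81244551  2.05453292  0.07032039  1.02827866
  1.15097666]
block top ((343.42633056640625, -260.23486328125), (15.605735778808594, 26.09388542175293), 37.493438720703125) 1599 z 0.0594
 low [ 360.8 -282.7] [43.5 79.7] 37.5 6055
```

```bash
python3 -m crank '[[[4.5,-0.15,0.2,-3,0,0,0],[4.5,0,0,-3,0,0,0],[4.5,0,0,-2.2,0,0,0],[4.5,0,0,0,0,0,0],[0,0,0,0,0,0,0],[0,0,0,0,0,0,0],[0,0,0,0,0,0,0],[0,0,0,0,0,0,0],[0,0,0,2,0,0,0],[0,0,0,4,0,0,0],[0,0,0,5,0,0,0],[0,0,0,5,0,0,0],[0,0,0,4,0,0,0],[0,0,0,0,0,0,0]]]' 45; python3 -c "
from h import *
cam('wrist');print(obs());sled('wrist',20,34,.060)
"
```

```text
clock: 22.25
position: [0.3436, -0.2611, 0.2283]
ee_rot: [0.443, 0.897, -0.001, 0.003]
ft_force: [-0.2, -0.1, -2.4]
grip_width: 0.182
grasp_force: 46.0
(array([ 0.34272859, -0.26058097,  0.22623107]), np.float64(127.40709116030139))
 low [ 535.9 -109.5] [ 8.6 77.3] 7.9 633
 low [ 653.2 -309.8] [ 51.9 153.5] 80.4 4512
```

```bash
python3 -m crank '[[[0,3.3,2.56,0,0,0,8.7],[0,3.3,2.56,0,0,0,8.7],[0,3.3,2.56,0,0,0,8.7],[0,3.3,2.56,0,0,0,8.7],[0,3.3,2.56,0,0,0,8.7],[0,3.3,2.56,0,0,0,8.7],[0,3.4,2.56,0,0,0,8.6],[0,0,0,0,0,0,0],[0,0,0,0,0,0,0]]]'; python3 -c "
from h import *
im,*_=cam('wrist');save('w6',im);print(obs(),manip.get_obs()['joint_pos'])
"
```

```text
clock: 23.42
position: [0.5736, -0.0811, 0.2238]
ee_rot: [-0.071, 0.997, 0.001, -0.001]
ft_force: [-1.3, 0.1, -1.5]
grip_width: 0.179
grasp_force: 45.8
(array([ 0.57348799, -0.08178572,  0.22417869]), np.float64(-171.88046919094444)) [ 0.89220353  0.4271961  -1.06589101  1.55392068  0.37748037  1.38618446
  1.50641374]
```

View pics/w6.png

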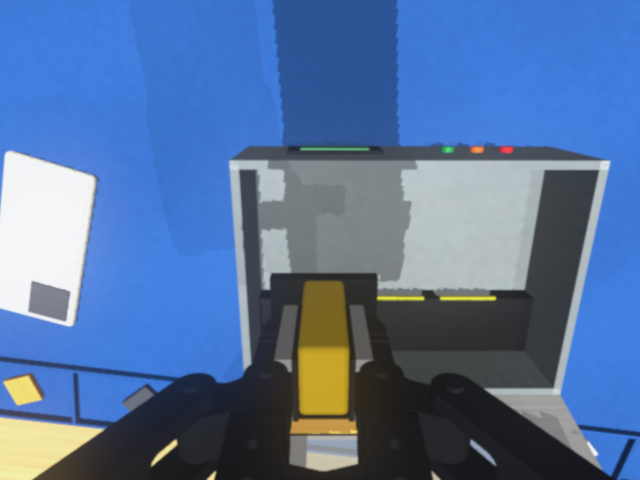

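Looking down the bay with +x toward the image bottom: the sled is held, the front box corners are at (231,162) and (609,162), and the yellow mouth strips of slots 1 and 2 are at row 298 (the right one spans columns 440–496).

```bash
python3 - <<'E'
from h import *
im,d,T,k=load('wrist'); P=cloud(d,T,k)
hsv=cv2.cvtColor(im,cv2.COLOR_RGB2HSV).astype(int);H,S,V=hsv[...,0],hsv[...,1],hsv[...,2]
m=(H>22)&(H<35)&(S>130)&(V>100); m[:285]=0;m[310:]=0;m[:,:377]=0;m[:,520:]=0
v,u=np.nonzero(m); print("strip z",np.median(P[m][:,2])); u2=u[u>437]; u1=u[u<430]
print(u.min(),u1.max(),u2.min(),u2.max(),v.min(),v.max())
X=np.array([np.cos(np.radians(8.2)),np.sin(np.radians(8.2))]);Y=np.array([-X[1],X[0]])
q=plane(np.c_[u,v],.032,T,k)[:,:2]; print("strip along X",(q@X).min().round(4),(q@X).max().round(4))
q2=q[u>437]; print("slot2 centre along Y",((q2@Y).min()+(q2@Y).max())/2, "len",np.ptp(q2@Y))
c=plane([[231,163],[609,163]],.084,T,k)[:,:2]; e=c[1]-c[0]; print("front corners",c.round(4).tolist(),np.linalg.norm(e),"yaw",np.degrees(np.arctan2(-e[0],e[1])),"X",c@X,"Ymid",(c@Y).mean())
print("est mouth X",np.array([.6573,-.0698])@X,"Y0,1,2",[np.array(a)@Y for a in([.6573,-.0698],[.6484,-.0084],[.6395,.053])])
p,_=obs(); print("tool X,Y",p[:2]@X,p[:2]@Y)
E
```

```text
strip z 0.03146586631566356
377 424 439 495 296 300
strip along X 0.6387 0.6426
slot2 centre along Y -0.03827787191544047 len 0.048643538731289036
front corners [[0.543, -0.1473], [0.5075, 0.0981]] 0.2479557886070384 yaw 8.225092988960292 X [0.51642895 0.51632036] Ymid -0.09922279592955027
est mouth X 0.640624417003045 Y0,1,2 [np.float64(-0.16283637904199647), np.float64(-0.10079472095427917), np.float64(-0.038753062866561876)]
tool X,Y 0.555959770100603 -0.16274554506329708
```

```bash
python3 -m crank '[[[0,0,0,-4,0,0,0],[0,0,0,-4,0,0,0],[0,0,0,-4,0,0,0],[0,0,0,-3,0,0,0],[0,0,0,-2,0,0,0],[0,0,0,-1.0,0,0,0],[0,0,0,0,0,0,0],[0,0,0,0,0,0,0]]]'; python3 -c "
from h import *
im,*_=cam('wrist');save('w7',im);p,a=obs();print(p,a)
X=np.array([np.cos(np.radians(8.2)),np.sin(np.radians(8.2))]);print(p[:2]@X,p[1]*X[0]-p[0]*X[1])
"
```

```text
clock: 24.48
position: [0.575, -0.0811, 0.0461]
ee_rot: [-0.071, 0.997, -0.0, 0.001]
ft_force: [0.9, 0.6, -2.0]
grip_width: 0.183
grasp_force: 45.8
[ 0.57495898 -0.08110528  0.04604295] -171.79687452615352
0.5575127733799639 -0.1622818672546163
```

View pics/w7.png

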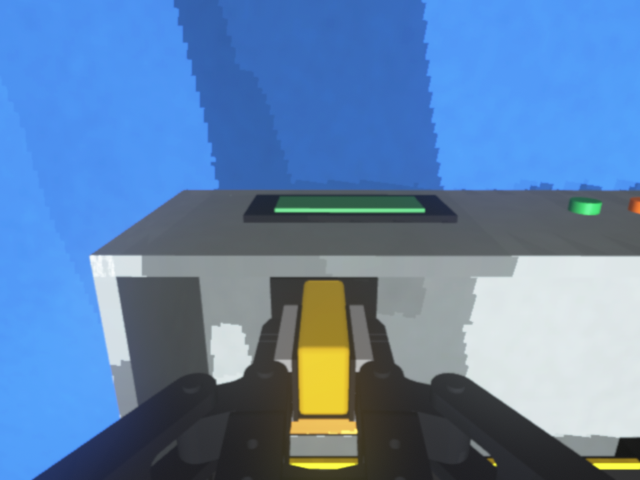

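```bash
python3 -m crank '[[[0,0,0,-0.75,0,0,0],[0,0,0,0,0,0,0],[0,1,0.14,0,0,0,0],[0,1,0.14,0,0,0,0],[0,0,0,0,0,0,0]]]'; python3 -m crank '[[[0,1,0.14,0,0,0,0],[0,1,0.14,0,0,0,0],[0,0.95,0.15,0,0,0,0],[0,0,0,0,0,0,0],[0,0,0,0,0,0,0]]]';python3 -c "
from h import *
p,a=obs();X=np.array([np.cos(np.radians(8.2)),np.sin(np.radians(8.2))]);print(p,a,p[:2]@X,p[1]*X[0]-p[0]*X[1])"
```

```text
clock: 25.15
position: [0.5953, -0.0777, 0.0376]
ee_rot: [-0.072, 0.997, 0.001, 0.0]
ft_force: [-0.0, 0.9, -1.3]
grip_width: 0.18
grasp_force: 45.8
clock: 25.78
position: [0.6236, -0.0738, 0.0374]
ee_rot: [-0.072, 0.997, 0.0, -0.0]
ft_force: [-0.2, -0.1, -2.5]
grip_width: 0.184
grasp_force: 45.8
[ 0.6236061  -0.07383811  0.03735851] -171.7762447142241 0.6066990428967536 -0.1620274760803572
```

```bash
python3 -m crank '[[[3,0,0,0,0,0,0],[3,0,0,0,0,0,0],[3,0,0,0,0,0,0],[3,0,0,2,0,0,0],[3,0,0,4,0,0,0],[3,0,0,5,0,0,0],[3,0,0,5,0,0,0],[3,0,0,5,0,0,0],[3,3,4,3,0,0,0],[3,3,4,3,0,0,0],[3,0,0,0,0,0,0],[3,0,0,0,0,0,0]]]'; python3 - <<'E'
from h import *
im,*_=cam('wrist');save('w8',im);p,a=obs();print(p,a)
E
```

```text
clock: 27.28
position: [0.6837, 0.0063, 0.3083]
ee_rot: [-0.072, 0.997, 0.0, 0.0]
ft_force: [0.1, 0.6, -1.1]
grip_width: 0.353
grasp_force: 0.0
[0.68350738 0.0050723  0.30779993] -171.83723230009926
```

View pics/w8.png

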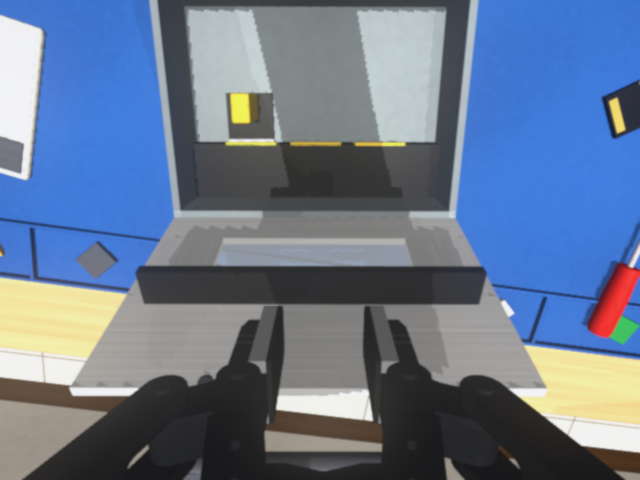

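The yellow sled is seated: blade at (250,116), with its white line at row 139 just before the strip at row 144.

```bash
python3 - <<'E'
from h import *
im,d,T,k=load('wrist')
X=np.array([np.cos(np.radians(8.2)),np.sin(np.radians(8.2))]);Y=np.array([-X[1],X[0]])
for r in range(90,150): 
    if r<97 or r>132: print(r,im[r,262],(plane([[250,r]],.020,T,k)[0,:2]@X).round(4),(plane([[250,r]],.032,T,k)[0,:2]@X).round(4))
q=plane([[228,125],[274,125]],.02,T,k)[:,:2]@Y; print(q, q.mean())
E
```

```text
90 [198 210 211] 0.5926 0.5927
91 [193 204 204] 0.5935 0.5935
92 [169 178 178] 0.5944 0.5944
93 [127 130 129] 0.5953 0.5953
94 [103 103 101] 0.5962 0.5962
95 [100  99  98] 0.5971 0.597
96 [99 98 97] 0.598 0.5979
133 [89 88 85] 0.6324 0.6313
134 [88 88 85] 0.6333 0.6322
135 [88 88 85] 0.6343 0.6332
136 [88 88 85] 0.6353 0.6341
137 [98 97 96] 0.6362 0.635
138 [143 143 144] 0.6372 0.636
139 [209 209 213] 0.6381 0.6369
140 [235 235 237] 0.6391 0.6378
141 [233 233 222] 0.6401 0.6388
142 [226 225 141] 0.641 0.6397
143 [233 232  91] 0.642 0.6407
144 [224 224  92] 0.643 0.6416
145 [184 183  91] 0.6439 0.6425
146 [118 117  84] 0.6449 0.6435
147 [86 85 81] 0.6459 0.6444
148 [85 83 81] 0.6469 0.6454
149 [84 83 81] 0.6478 0.6463
[-0.1848234 -0.1400697] -0.1624465483024904
```

```bash
python3 -m crank '[[[4.5,-5,0,0,0,0,-7],[4.5,-5,1,0,0,0,-8],[4.5,-2,4,0,0,0,-8],[4.5,-1,5,0,0,0,-8],[4.5,-1,5,0,0,0,-8],[4.5,0,5,0,0,0,-8],[4.5,0,5,0,0,0,-8],[4.5,0,3,-2,0,0,-8],[4.5,0,1,-3,0,0,-7],[4.5,0,0,0,0,0,0],[4.5,0,0,0,0,0,0]]]'; python3 - <<'E'
from h import *
im,*_=cam('wrist');save('w9',im);print(obs(),manip.get_obs()['joint_pos']); sled('wrist',45,85)
E
```

```text
clock: 28.7
position: [0.5446, 0.2945, 0.2586]
ee_rot: [0.513, 0.858, 0.0, 0.001]
ft_force: [0.4, 0.1, -0.4]
grip_width: 0.527
grasp_force: 0.0
(array([0.5447109 , 0.29475055, 0.25895945]), np.float64(118.2104003690132)) [ 0.09992361  0.44870819 -0.91832831  1.40016443  0.35512672  1.46244644
 -0.31462575]
block top ((546.3245849609375, 335.3529968261719), (15.712481498718262, 24.978727340698242), 34.28730010986328) 628 z 0.0594
 low [562.4 312.4] [43.9 79. ] 34.1 3125
 low [810.8 379.4] [28.4 32.2] 70.6 906
 low [848.4 294.9] [  1.5 174. ] 0.0 214
 low [811.1 230.2] [22.7 32.6] 47.3 544
 low [631.7 116. ] [117.1   7.5] 8.2 528
 low [624.6   5.5] [52.9 79.3] 8.1 2026
 low [548.9 -88.8] [27.3 32.2] 22.3 343
```

View pics/w9.png

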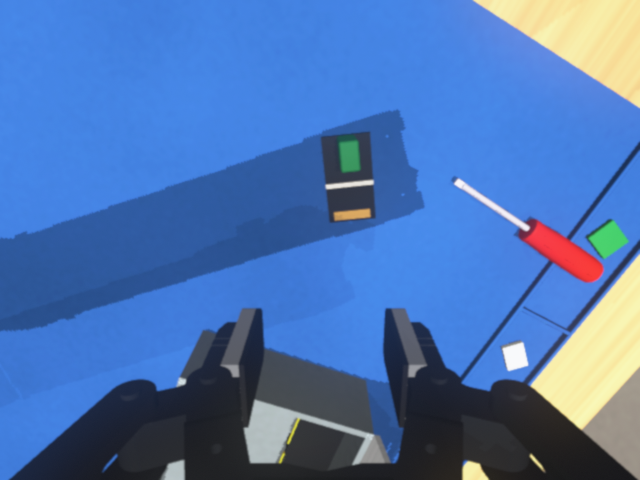

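The green sled is at (347,177), tip toward the bottom (brass at row 214), white line at row 184. The screwdriver tip at (458,182) is about 90 mm away, clear of the fingers.

```bash
python3 -m crank '[[[4.5,0.1,1.35,-5,0,0,3],[4.5,0.1,1.35,-5,0,0,3],[4.5,0,1.35,-5,0,0,0],[4.5,0,0,0,0,0,0],[4.5,0,0,0,0,0,0]]]' 45; python3 - <<'E'
from h import *
im,*_=cam('wrist');print(obs()); sled('wrist',45,85)
E
```

```text
clock: 29.38
position: [0.5472, 0.3364, 0.1102]
ee_rot: [0.468, 0.884, 0.001, 0.001]
ft_force: [0.6, 0.2, 0.3]
grip_width: 0.53
grasp_force: 0.0
(array([0.54745195, 0.33651325, 0.11059221]), np.float64(124.15409020558704))
block top ((545.8036499023438, 336.5582275390625), (15.404342651367188, 25.977115631103516), 33.428321838378906) 1543 z 0.0594
 low [562.1 312.6] [43.7 79.1] 34.2 5834
```

```bash
python3 -m crank '[[[4.5,-0.1,-0.05,-3,0,0,0],[4.5,0,0,-3,0,0,0],[4.5,0,0,-2.3,0,0,0],[4.5,0,0,0,0,0,0],[0,0,0,0,0,0,0],[0,0,0,0,0,0,0],[0,0,0,0,0,0,0],[0,0,0,0,0,0,0],[0,0,0,0,0,0,0]]]'; python3 -m crank '[[[0,0,0,2,0,0,0],[0,0,0,4,0,0,0],[0,0,0,5,0,0,0],[0,0,0,5,0,0,0],[0,0,0,4,0,0,0],[0,0,0,0,0,0,0],[0,0,0,0,0,0,0]]]'; python3 -c "
from h import *
p,a=obs();print(p,a,manip.get_obs()['joint_pos'])
X=np.array([np.cos(np.radians(8.2)),np.sin(np.radians(8.2))]);Y=np.array([-X[1],X[0]])
for y2 in(-.0383,):
  t=.557*X+y2*Y; print(t,(t-p[:2])*100,188.2-a)"
```

```text
clock: 30.55
position: [0.5457, 0.3368, 0.0262]
ee_rot: [0.468, 0.884, 0.001, 0.001]
ft_force: [0.5, -0.4, 7.0]
grip_width: 0.181
grasp_force: 44.8
clock: 31.42
position: [0.5445, 0.3357, 0.2243]
ee_rot: [0.468, 0.884, -0.0, 0.0]
ft_force: [1.1, -0.2, -3.1]
grip_width: 0.185
grasp_force: 44.4
[0.54446916 0.33571906 0.22428409] 124.2182417838367 [ 0.02049084  0.5224472  -0.91872748  1.39141887  0.41260162  1.42733179
 -0.29352017]
[0.55676805 0.04153589] [  1.22988924 -29.41831716] 63.981758216163286
```

```bash
python3 -m crank '[[[0,0.15,-3.7,0,0,0,8],[0,0.15,-3.7,0,0,0,8],[0,0.15,-3.7,0,0,0,8],[0,0.15,-3.7,0,0,0,8],[0,0.15,-3.7,0,0,0,8],[0,0.15,-3.7,0,0,0,8],[0,0.15,-3.7,0,0,0,8],[0,0.15,-3.5,0,0,0,8],[0,0,0,-4,0,0,0],[0,0,0,-4,0,0,0],[0,0,0,-3,0,0,0],[0,0,0,0,0,0,0],[0,0,0,0,0,0,0]]]'; python3 -c "
from h import *
im,*_=cam('wrist');save('w10',im)
p,a=obs();X=np.array([np.cos(np.radians(8.2)),np.sin(np.radians(8.2))]);print(p,a,p[:2]@X,p[1]*X[0]-p[0]*X[1])"
```

```text
clock: 33.05
position: [0.557, 0.0423, 0.1153]
ee_rot: [-0.072, 0.997, 0.0, 0.0]
ft_force: [-0.7, -0.1, -1.5]
grip_width: 0.182
grasp_force: 44.4
[0.55734713 0.04232424 0.11567846] -171.78132397809912 0.5576856009813543 -0.037602301521947434
```

View pics/w10.png

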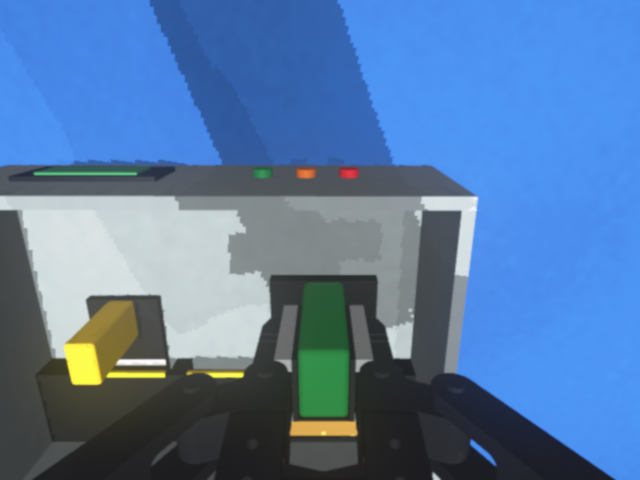

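The green sled is held level in front of slot 2, and the yellow sled sits in slot 0 with its line at its strip (row 363).

```bash
python3 -m crank '[[[0,0,0,-3,0,0,0],[0,0,0,-3,0,0,0],[0,0,0,-1.8,0,0,0],[0,0,0,0,0,0,0],[0,1,0.14,0,0,0,0],[0,1,0.14,0,0,0,0],[0,0,0,0,0,0,0]]]'; python3 -m crank '[[[0,1,0.14,0,0,0,0],[0,1,0.14,0,0,0,0],[0,0.9,0.14,0,0,0,0],[0,0,0,0,0,0,0],[0,0,0,0,0,0,0]]]';python3 -c "
from h import *
p,a=obs();X=np.array([np.cos(np.radians(8.2)),np.sin(np.radians(8.2))]);print(p,a,p[:2]@X,p[1]*X[0]-p[0]*X[1])"
```

```text
clock: 33.98
position: [0.5779, 0.0452, 0.0369]
ee_rot: [-0.071, 0.997, 0.0, 0.0]
ft_force: [-0.3, 0.1, -2.1]
grip_width: 0.182
grasp_force: 45.9
clock: 34.6
position: [0.6056, 0.0492, 0.0364]
ee_rot: [-0.072, 0.997, 0.0, -0.0]
ft_force: [0.3, -0.2, -2.3]
grip_width: 0.179
grasp_force: 45.9
[0.60557906 0.04919226 0.03637938] -171.77623418652433 0.6064040022665133 -0.03768376664510602
```

Release, rise, and verify from hover.

```bash
python3 -m crank '[[[3,0,0,0,0,0,0],[3,0,0,0,0,0,0],[3,0,0,0,0,0,0],[3,0,0,2,0,0,0],[3,0,0,4,0,0,0],[3,0,0,5,0,0,0],[3,0,0,5,0,0,0],[3,0,0,5,0,0,0],[3,3,-1,4,0,0,0],[3,3,-2,4,0,0,0],[3,0,0,0,0,0,0],[3,0,0,0,0,0,0]]]'; python3 - <<'E'
from h import *
im,d,T,k=cam('wrist');save('w11',im);print(obs())
P=cloud(d,T,k);X=np.array([np.cos(np.radians(8.2)),np.sin(np.radians(8.2))]);Y=np.array([-X[1],X[0]])
for n,y in(("b",-.1625+.015),("c",-.038-.015)):
  print(n)
  for x in np.arange(.588,.65,.002):
    w=np.r_[x*X+y*Y,.020,1]; c=np.linalg.inv(T)@w; u,v=int(round(k[0]*c[0]/c[2]+k[2])),int(round(k[1]*c[1]/c[2]+k[3]))
    print(x.round(3),u,v,im[v,u].tolist(),P[v,u,2].round(3)) if x<.602 or x>.632 else 0
E
```

```text
clock: 36.1
position: [0.6653, 0.02, 0.3269]
ee_rot: [-0.072, 0.997, 0.001, 0.0]
ft_force: [0.7, 0.5, -0.0]
grip_width: 0.356
grasp_force: 0.0
(array([0.66491965, 0.01994494, 0.32637552]), np.float64(-171.69637040352484))
b
0.588 251 103 [185, 196, 197] 0.014
0.59 251 105 [186, 196, 198] 0.014
0.592 252 107 [185, 196, 197] 0.014
0.594 252 109 [150, 158, 158] 0.013
0.596 252 111 [94, 94, 94] 0.019
0.598 252 113 [93, 94, 93] 0.019
0.6 252 115 [93, 94, 93] 0.02
0.634 254 149 [84, 85, 84] 0.021
0.636 254 151 [88, 88, 88] 0.02
0.638 254 153 [177, 178, 180] 0.022
0.64 254 155 [213, 209, 192] 0.02
0.642 254 157 [228, 227, 97] 0.032
0.644 254 159 [168, 168, 88] 0.031
0.646 254 161 [84, 84, 80] 0.033
0.648 254 163 [79, 80, 80] 0.032
0.65 254 165 [80, 80, 79] 0.031
c
0.588 346 103 [130, 137, 138] 0.013
0.59 346 105 [130, 137, 138] 0.014
0.592 346 107 [128, 136, 137] 0.015
0.594 346 109 [116, 123, 124] 0.013
0.596 346 111 [69, 72, 73] 0.02
0.598 346 113 [59, 62, 63] 0.019
0.6 346 115 [57, 60, 61] 0.018
0.634 345 149 [57, 59, 59] 0.02
0.636 345 151 [57, 59, 59] 0.02
0.638 345 153 [133, 131, 126] 0.02
0.64 345 155 [207, 200, 185] 0.02
0.642 345 157 [205, 177, 94] 0.032
0.644 345 159 [159, 135, 61] 0.033
0.646 345 161 [59, 58, 57] 0.032
0.648 345 163 [53, 54, 55] 0.032
0.65 345 165 [53, 55, 56] 0.033
```

View pics/w11.png

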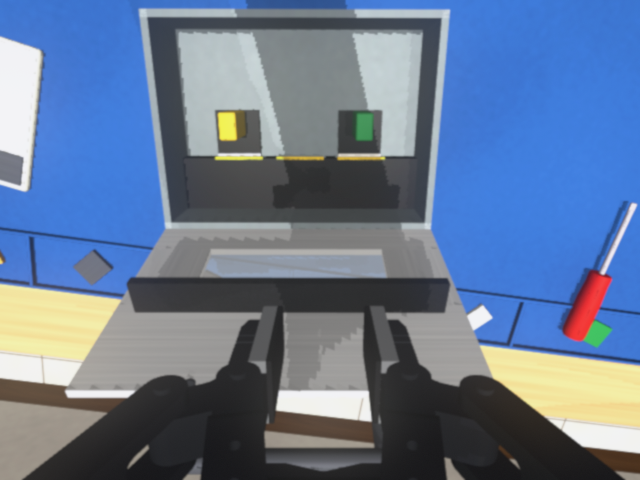

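Both sleds are seated, yellow (238,133) and green (360,133), with their white lines meeting the strips at row 157. Next is closing the panel.

```bash
python3 -m crank '[[[4,0,0,3,0,0,-9],[4,1,-0.1,1,0,0,-9],[4,1,-0.1,0,0,0,-9],[4,1,-0.2,0,0,0,-9],[4,1,-0.2,0,0,0,-9],[4,1,-0.2,0,0,0,-9],[4,1,-0.2,0,0,0,-9],[4,1,-0.2,0,0,0,-9],[4,1,-0.1,0,0,0,-9],[4,1.4,-0.1,0,0,0,-9],[4,0,0,0,0,0,0],[4,0,0,0,0,0,0]]]'; python3 - <<'E'
from h import *
im,d,T,k=cam('wrist');p,a=obs();print(p,a)
P=cloud(d,T,k); V=im.max(2)
m=(P[...,2]>.285)&(P[...,2]<.325)&(abs(P[...,0]-.76)<.06)&(abs(P[...,1])<.1)&(V<110); m[330:]=0
q=P[m]; print(m.sum(), q.mean(0) if m.sum() else 0, np.percentile(q,[2,50,98],axis=0).round(4).tolist() if m.sum() else 0)
X=np.array([np.cos(np.radians(8.2)),np.sin(np.radians(8.2))]);Y=np.array([-X[1],X[0]])
print("barX",np.percentile(q[:,:2]@X,[5,50,95]).round(4),"toolX",p[:2]@X,"barY",np.percentile(q[:,:2]@Y,[2,98]),p[:2]@Y)
save('w12',im)
E
```

```text
clock: 37.65
position: [0.7592, 0.0055, 0.3664]
ee_rot: [0.653, 0.757, -0.0, -0.0]
ft_force: [-0.1, -0.6, 0.1]
grip_width: 0.47
grasp_force: 0.0
[0.7592222  0.00529492 0.36662986] 98.40739588484915
4515 [0.75658551 0.02346401 0.30672081] [[0.7456, -0.0291, 0.2954], [0.7567, 0.0259, 0.3074], [0.767, 0.0668, 0.3092]]
barX [0.7469 0.7522 0.7575] toolX 0.7522153006999976 barY [-0.13767322 -0.04082106] -0.1030462709108646
```

View pics/w12.png

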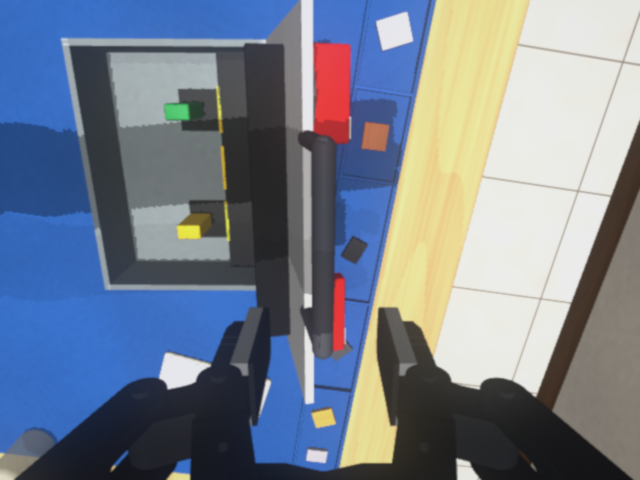

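The bar runs at column 322, between the fingers, and the measured tool X matches the bar. Descending, gripping and swinging back.

```bash
python3 -m crank '[[[4,0,0,-4,0,0,0],[4,0,0,-3.9,0,0,0],[4,0,0,0,0,0,0],[0,0,0,0,0,0,0],[0,0,0,0,0,0,0],[0,0,0,0,0,0,0],[0,0,0,0,0,0,0],[0,0,0,0,0,0,0]]]' 50
python3 -m crank '[[[0,-2.19,-0.31,0.4,0,0,0],[0,-2.22,-0.32,0.18,0,0,0],[0,-2.23,-0.32,-0.05,0,0,0],[0,-2.21,-0.32,-0.27,0,0,0],[0,-2.18,-0.32,-0.49,0,0,0],[0,-2.12,-0.31,-0.71,0,0,0],[0,0,0,0,0,0,0]]]'
```

```text
clock: 38.7
position: [0.7605, 0.0052, 0.2902]
ee_rot: [0.655, 0.756, 0.002, 0.001]
ft_force: [0.1, 0.1, 7.0]
grip_width: 0.116
grasp_force: 49.0
clock: 39.58
position: [0.6276, -0.0138, 0.2798]
ee_rot: [0.655, 0.756, 0.0, 0.001]
ft_force: [-5.8, 0.8, 8.4]
grip_width: 0.117
grasp_force: 54.4
```

```bash
python3 -m crank '[[[0,-2.03,-0.29,-0.92,0,0,0],[0,-1.93,-0.28,-1.12,0,0,0],[0,-1.81,-0.26,-1.31,0,0,0],[0,-1.67,-0.24,-1.49,0,0,0],[0,-1.51,-0.22,-1.65,0,0,0],[0,-1.35,-0.19,-1.79,0,0,0],[0,0,0,0,0,0,0]]]'
python3 -m crank '[[[0,-1.17,-0.17,-1.92,0,0,0],[0,-0.97,-0.14,-2.03,0,0,0],[0,-0.76,-0.11,-2.11,0,0,0],[0,-0.55,-0.08,-2.18,0,0,0],[0,0,0,0,0,0,0]]]'
```

```text
clock: 40.45
position: [0.5234, -0.0287, 0.1946]
ee_rot: [0.654, 0.756, -0.002, -0.001]
ft_force: [-10.1, -0.1, 1.2]
grip_width: 0.115
grasp_force: 57.1
clock: 41.08
position: [0.489, -0.0336, 0.1116]
ee_rot: [0.654, 0.756, -0.002, -0.002]
ft_force: [-9.6, -1.7, -0.7]
grip_width: 0.119
grasp_force: 59.5
```

```bash
python3 -m crank '[[[0,-0.3,-0.05,-2,0,0,0],[0,-0.1,-0.02,-1.2,0,0,0],[0,0,0,-0.4,0,0,0],[0,0,0,0,0,0,0]]]';python3 -m crank '[[[0,0,0,-0.3,0,0,0],[0,0,0,0,0,0,0]]]'
```

```text
clock: 41.58
position: [0.4846, -0.0342, 0.076]
ee_rot: [0.654, 0.756, -0.002, -0.002]
ft_force: [-12.6, -0.6, -2.3]
grip_width: 0.117
grasp_force: 60.6
clock: 41.82
position: [0.4844, -0.0343, 0.0731]
ee_rot: [0.654, 0.756, -0.002, -0.002]
ft_force: [-13.1, -0.4, -2.0]
grip_width: 0.116
grasp_force: 60.8
```

```bash
python3 -m crank '[[[0,0,0,-0.2,0,0,0],[0,0,0,0,0,0,0]]]';python3 -m crank '[[[0,0,0,-0.2,0,0,0],[0,0,0,0,0,0,0]]]'
```

```text
clock: 42.08
position: [0.4843, -0.0343, 0.0711]
ee_rot: [0.654, 0.756, -0.002, -0.002]
ft_force: [-12.9, -0.0, -1.8]
grip_width: 0.115
grasp_force: 61.5
clock: 42.32
position: [0.4843, -0.0343, 0.0691]
ee_rot: [0.654, 0.756, -0.002, -0.003]
ft_force: [-13.6, -0.2, -2.4]
grip_width: 0.118
grasp_force: 61.5
```

```bash
python3 -m crank '[[[3,0,0,0,0,0,0],[3,0,0,0,0,0,0],[3,0,0,0,0,0,0],[3,0,0,3,0,0,0],[3,0,0,5,0,0,0],[3,0,0,6,0,0,-10],[3,0,0,6,0,0,-10],[3,0,0,6,0,0,-10],[3,0,0,2,0,0,-10],[3,0,0,0,0,0,-10],[3,0,0,0,0,0,-10],[3,0,0,0,0,0,-10],[3,0,0,0,0,0,-10],[3,0,0,0,0,0,-10],[3,0,0,0,0,0,0],[3,0,0,0,0,0,0]]]'; python3 - <<'E'
from h import *
im,d,T,k=cam('wrist');p,a=obs();print(p,a); P=cloud(d,T,k); red()
X=np.array([np.cos(np.radians(8.2)),np.sin(np.radians(8.2))]);Y=np.array([-X[1],X[0]])
s=P[...,:2]@X; t=P[...,:2]@Y; ok=(im.min(2)>120)&(P[...,2]>.06)&(P[...,2]<.2)
for lo in np.arange(.50,.70,.02):
    m=ok&(s>lo)&(s<lo+.02)&(abs(t+.1)<.04); print(lo.round(2),m.sum(),np.median(P[m][:,2]).round(4) if m.sum() else 0)
m=(im.max(2)<90)&(s>.468)&(s<.492)&(abs(t+.1)<.04)&(P[...,2]>.06); print("bar z",np.percentile(P[m][:,2],[50,90]))
E
```

```text
clock: 44.32
position: [0.4869, -0.0344, 0.3501]
ee_rot: [0.997, 0.074, 0.0, 0.0]
ft_force: [0.5, -0.9, 0.9]
grip_width: 0.353
grasp_force: 0.0
[ 0.48687515 -0.03442724  0.35002825] 8.405425596942054
wing [552.6  58.1] [12.6 56.8] yaw 95.9 z 0.1221
wing [574.7 -96. ] [12.5 57.7] yaw 96.1 z 0.1221
0.5 524 0.0915
0.52 1965 0.0914
0.54 2121 0.0912
0.56 2178 0.091
0.58 2295 0.0903
0.6 2426 0.0896
0.62 1818 0.0895
0.64 0 0
0.66 0 0
0.68 0 0
bar z [0.40283794 0.42029987]
```

The panel still stands about 0.011–0.016 rad open (wing tops 1.6 mm high). I'll press the bar down gently with closed fingers.

```bash
python3 -m crank '[[[0,0,0,-6,0,0,0],[0,0,0,-6,0,0,0],[0,0,0,-6,0,0,0],[0,0,0,-5,0,0,0],[0,0,0,-1.5,0,0,0],[0,0,0,0,0,0,0]]]'; python3 -m crank '[[[0,0,0,-0.5,0,0,0],[0,0,0,-0.3,0,0,0],[0,0,0,0,0,0,0]]]';python3 -m crank '[[[0,0,0,-0.2,0,0,0],[0,0,0,0,0,0,0]]]'
```

```text
clock: 45.12
position: [0.4871, -0.0343, 0.1054]
ee_rot: [0.997, 0.072, -0.0, -0.0]
ft_force: [-0.8, 1.1, 1.6]
grip_width: -0.003
grasp_force: 0.0
clock: 45.5
position: [0.4871, -0.0346, 0.0974]
ee_rot: [0.997, 0.072, 0.0, 0.0]
ft_force: [-0.0, 0.7, -0.1]
grip_width: 0.003
grasp_force: 0.0
clock: 45.75
position: [0.4868, -0.0345, 0.0949]
ee_rot: [0.997, 0.072, -0.0, 0.0]
ft_force: [0.9, -0.7, -0.1]
grip_width: -0.001
grasp_force: 0.0
```

```bash
python3 -m crank '[[[0,0,0,-0.2,0,0,0],[0,0,0,0,0,0,0]]]';python3 -m crank '[[[0,0,0,-0.2,0,0,0],[0,0,0,0,0,0,0]]]'; python3 -m crank '[[[0,0,0,-0.1,0,0,0],[0,0,0,0,0,0,0]]]'
```

```text
clock: 46.0
position: [0.4869, -0.0345, 0.093]
ee_rot: [0.997, 0.072, 0.0, 0.0]
ft_force: [-0.3, -0.7, 2.1]
grip_width: -0.001
grasp_force: 1.1
clock: 46.25
position: [0.4871, -0.0345, 0.0925]
ee_rot: [0.997, 0.072, 0.0, 0.001]
ft_force: [-9.3, -1.4, 23.6]
grip_width: 0.003
grasp_force: 11.9
clock: 46.5
position: [0.4872, -0.0345, 0.0923]
ee_rot: [0.997, 0.072, -0.0, 0.001]
ft_force: [-13.7, -1.2, 34.5]
grip_width: 0.003
grasp_force: 17.4
```

```bash
python3 -m crank '[[[0,0,0,3,0,0,0],[4,0,0,4.5,0,0,8],[5,0.8,1.15,0,0,0,10],[5,0.8,1.15,0,0,0,10],[5,0.8,1.15,0,0,0,10],[5,0.8,1.15,0,0,0,10],[5,0.8,1.15,0,0,0,10],[5,0.8,1.15,0,0,0,10],[5,0.8,1.15,0,0,0,10],[5,0.9,1.15,0,0,0,9.5],[5,0,0,0,0,0,0],[5,0,0,0,0,0,0]]]' 30; python3 -c "
from h import *;cam('wrist');red();print(obs(),manip.get_obs()['joint_pos'])"
```

```text
clock: 48.0
position: [0.5515, 0.057, 0.1646]
ee_rot: [0.672, 0.74, -0.0, -0.0]
ft_force: [0.1, -0.1, -0.7]
grip_width: 0.588
grasp_force: 0.0
wing [551.7  60.5] [12.7 54.5] yaw 96.1 z 0.1205
(array([0.55153321, 0.05686646, 0.16475233]), np.float64(95.4999236816812)) [ 0.66493419  0.40798098 -1.0390305   1.69622264  0.36896794  1.25111562
 -0.36089294]
```

```bash
python3 -m crank '[[[5,0.05,0.12,-3,0,0,0],[5,0,0,-3,0,0,0],[5,0,0,-0.65,0,0,0],[5,0,0,0,0,0,0],[0,0,0,0,0,0,0],[0,0,0,0,0,0,0],[0,0,0,0,0,0,0],[0,0,0,0,0,0,0],[0,0,0,0,0,0,0],[0,0,0,0,0,0,-8],[0,0,0,0,0,0,-8],[0,0,0,0,0,0,-8],[0,0,0,0,0,0,-8],[0,0,0,0,0,0,-8],[0,0,0,0,0,0,-8],[0,0,0,0,0,0,-8],[0,0,0,0,0,0,-8],[0,0,0,0,0,0,-8],[0,0,0,0,0,0,-8]]]'; python3 -m crank '[[[0,0,0,0,0,0,-7],[0,0,0,0,0,0,0],[5,0,0,0,0,0,0],[5,0,0,0,0,0,0],[5,0,0,0,0,0,0],[5,0,0,3,0,0,0],[5,0,0,3.5,0,0,9],[5,0.3,-2,0,0,0,10],[5,0.3,-2,0,0,0,10],[5,0.3,-2,0,0,0,10],[5,0.3,-2,0,0,0,10],[5,0.3,-2,0,0,0,10],[5,0.3,-2,0,0,0,10],[5,0.3,-2,0,0,0,10],[5,0.2,-1.5,0,0,0,9],[5,0,0,0,0,0,0],[5,0,0,0,0,0,0]]]'; python3 -c "
from h import *;cam('wrist');red();print(obs(),manip.get_obs()['joint_pos'])"
```

```text
clock: 50.42
position: [0.5518, 0.0586, 0.0995]
ee_rot: [0.991, 0.134, -0.0, 0.001]
ft_force: [-7.6, -1.3, 9.6]
grip_width: 0.157
grasp_force: 31.3
clock: 52.55
position: [0.5753, -0.0954, 0.1634]
ee_rot: [0.666, 0.746, 0.0, -0.0]
ft_force: [-0.9, 0.4, -1.3]
grip_width: 0.585
grasp_force: 0.0
wing [573.9 -95.3] [12.6 57.9] yaw 97.0 z 0.1205
(array([ 0.57527806, -0.09513635,  0.16349626]), np.float64(96.6126440168735)) [ 0.81062693  0.43442595 -0.91416038  1.6270233   0.35769124  1.2576913
 -0.05490897]
```

Same for the right one.

```bash
python3 -m crank '[[[5,-0.1,0,-3,0,0,0],[5,0,0,-3,0,0,0],[5,0,0,-0.5,0,0,0],[5,0,0,0,0,0,0],[0,0,0,0,0,0,0],[0,0,0,0,0,0,0],[0,0,0,0,0,0,0],[0,0,0,0,0,0,0],[0,0,0,0,0,0,0],[0,0,0,0,0,0,-8],[0,0,0,0,0,0,-8],[0,0,0,0,0,0,-8],[0,0,0,0,0,0,-8],[0,0,0,0,0,0,-8],[0,0,0,0,0,0,-8],[0,0,0,0,0,0,-8],[0,0,0,0,0,0,-8],[0,0,0,0,0,0,-8],[0,0,0,0,0,0,-8]]]'; python3 -m crank '[[[0,0,0,0,0,0,-8],[0,0,0,0,0,0,0],[5,0,0,0,0,0,0],[5,0,0,0,0,0,0],[5,0,0,0,0,0,0],[5,0,0,3,0,0,0],[5,0,0,4,0,0,0],[5,-2,1,6,0,0,0],[5,-2,2,6,0,0,0],[5,-3,2,4,0,0,0],[5,-2,1,0,0,0,0],[5,0,0,0,0,0,0],[5,0,0,0,0,0,0]]]'; python3 - <<'E'
from h import *
im,d,T,k=cam('wrist');save('w13',im);red();print(obs())
P=cloud(d,T,k);print("panel z",P[115:128,300:340,2].mean())
for n in('top','scene'):
    im2,*_=cam(n); save(n+'9',im2)
E
```

```text
clock: 54.98
position: [0.5733, -0.0961, 0.0995]
ee_rot: [0.99, 0.143, -0.001, 0.0]
ft_force: [-11.0, 1.3, 11.4]
grip_width: 0.158
grasp_force: 31.7
clock: 56.6
position: [0.4862, -0.0382, 0.3232]
ee_rot: [0.997, 0.076, -0.0, 0.0]
ft_force: [-0.3, 0.5, -0.1]
grip_width: 0.583
grasp_force: 0.0
wing [552.3  57.1] [56.5 13. ] yaw 8.9 z 0.1204
wing [574.3 -96.1] [56.7 12.8] yaw 8.3 z 0.1205
(array([ 0.48624135, -0.0382848 ,  0.32297689]), np.float64(8.665707376003638))
panel z 0.09028997367879864
```

View pics/w13.png

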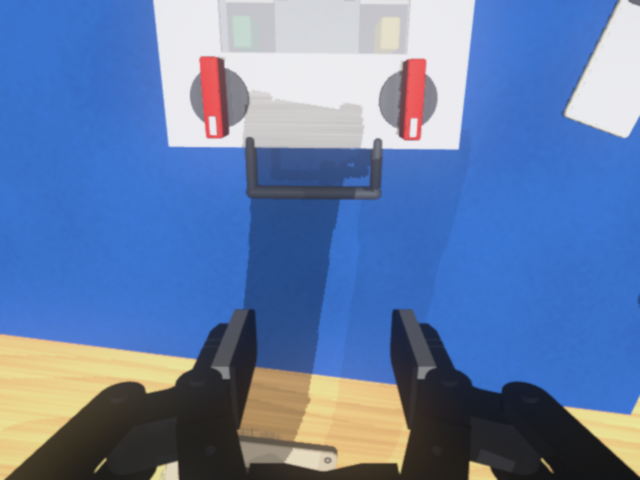

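Both wings, at (212,97) and (414,99), point front to back. The panel is shut, with both sleds seen through the window, and the robot is clear.

```bash
python3 -c "
from workcell import job;print(job.hand_in())"
```

```text
the job is handed in; nothing more can be done
None
```

The job is handed in at about 57 s: the yellow and green sleds (the only two on the mat) are in slots 0 and 2 with their white lines within about 2 mm of the mouths, the panel is shut and both fasteners are locked; I kept clear of the phone, screwdriver and bottle, and no verdict came back.

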